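# Roll a cardboard core into the corner of the cut-off jig

### The arm

A 6-joint arm with a two-finger parallel gripper is mounted at the origin on the work surface. World frame = base frame: x ahead of the robot, y to its left, z up, the work surface at z = 0. Lengths are in m, angles in rad, forces in N, time in s.
With the tool pointing down it reaches from about 0.35 to 0.975 m from the base axis. Payload 4.9 kg.
Tool frame: the origin (TCP) lies on the mounting face of the last link; the fingertips stand 173 mm ahead of it and the grasp point (between the pads) lies 155 mm ahead of it; x points along the fingers, z is the direction in which the jaws open and shut, and the axes are right-handed (so a half turn about x gives the same grasp; the last joint's range is limited). The gripper opens to 85 mm and grips with 20 to 120 N. Pads are 22 mm wide; open, the fingers measure 114 mm over their backs; the gripper's body (76 mm by 85 mm) begins 54 mm behind the grasp point. The pads swing forward as they close: fully open they stand 13 mm farther back than shut.
Start: joints at [-1.426, 0.053, 1.613, -0, 1.476, -0.119], TCP at [0.163, -0.603, 0.405] pointing down, gripper open.
Joint ranges: [-3.01, 3.01], [-1.01, 2.22], [0.06, 2.58], [-1.02, 4.17], [0.09, 2.62], [-3.14, 3.14]. Speed limits (rad/s): [2.57, 2.57, 3.14, 3.14, 3.14, 3.14].

### API

Orientations are given as a rotation vector (axis times angle).
In Python, from station import get_obs, get_image, get_calibration, finish_job, look_for, masks_of, tip_of gives the robot as it stands.
- The arm moves only by the tool carry_out, never from a script. Its argument "increments" is a list of rows, each a list of 3 entries, a list of its own where there are three numbers: the turn, a rotation vector about the world's x, y, z in units of 0.1 rad (1.0 is 0.1 rad), then the shift along the world's x, y, z in units of 20 mm (1.0 is 20 mm), then the opening, from 0 (shut) to 1 (fully open). A call has 1 to 8 rows; each row shifts and turns the pose as measured when the row begins; what a row does not reach is not made up. A row lasts 1/10 s, in which the tool goes at most 50 mm and 8.59 degrees, less where a joint would pass 70% of its speed; a pose out of reach is approached as far as the arm can. A call with a number of a shift or a turn outside -1 to 1 is refused whole. A call with a gripper value outside its range is refused whole. The fingers move at their own pace and stop on an object; "squeeze" is the grip in N (left out, the last holds). Time passes only in rows, so rows that do not move let the fingers close. It gives the time, the measured TCP pose, the force and the opening at its end, in the units of the state.
- get_obs(): the state, without advancing time (a new reading comes with each control period).
- get_image(name): name is "scene" or "top" or "wrist"; returns (picture, depth): 384x512x3 uint8, blue, green, red; 384x512 float32, m along the optical axis (not along the pixel's ray), 0 where there is no reading.
- get_calibration(name): a dict with "fx", "fy", "cx", "cy" (pixels), "position" and "orientation" of the camera in the world. Camera axes: x right, y down, z forward; pixel columns grow to the right and rows downward; lengths in m; the calibration is good to about 2 mm. A picture is of the moment at which its call begins: read the wrist's pose just before it. get_calibration takes no time and is no camera call; for the wrist camera it gives the pose at the moment of the call.
- finish_job(): hands the job in, once; it reports no verdict.
Trained networks look in the newest picture that a camera, given by its name, has taken for a name from the list of things; names that differ only in an ending like _2 or _b are one class to them, and where a whole thing is asked for, a point or a joint stands for the part that bears it (a point fixed in the world has none). Each returns a list of dicts, best first, with "p" (0 to 1); they miss things now and then, are a little off and sometimes report something else, mostly with a low value. They report only what shows in the picture. A call takes as long as a camera call. They do not tell look-alikes from the thing itself.
- look_for(camera, query): "centre" ([column, row] in pixels, amid what is visible of it).
- masks_of(camera, query): "region" (384x512 bool, what is visible of it) and "centre" ([column, row] in pixels, amid what is visible of it).
- tip_of(camera, query): "centre" ([column, row] in pixels: a listed point, or the origin of a listed thing).
The state is a dict: "t": time; "q": joint angles; "dq": joint speeds; "effort": joint torques, N m; "tool_pos": TCP position; "tool_rot": TCP orientation; "contact_force": force on the tool from outside, world axes, zero at the start; "wrist_torque": the same for the moment, N m; "opening": finger opening in m.
Only numpy, scipy, OpenCV 4.12 (cv2) and the standard library are available. Lean on these libraries where they do the work, as an engineer would, in place of code of your own. Each camera call takes 0.05 s, during which the arm holds its last target.

### The job

Pick up the wooden paddle and use it to roll the cardboard core gently along the jig until it presses lightly against the end stop without shifting the stop, then with the paddle slide the core endways until its end presses lightly against the fence, so that it lies square and flush in the corner. Touch the core only with the paddle, keep it down on the board, do not let it run away or press hard, and leave the other things alone. Finally stand the paddle upright on the bench, off the jig, and let go.

Things in the scene. Friction and masses are not known exactly. Their poses are not given: they have to be found in the camera images.
- jig: Cut-off jig fixed to the bench: plywood board 240 (its x) x 440 (its y) and 18 thick, origin at the centre of the board's underside, z up. The core rolls along the jig's y on the board's top, a track that lies between the fence (inner face at jig x +95 mm) and a 5 mm high, 8 mm wide lip on the near side (inner face at jig x -95 mm); a like lip crosses the entry end, jig y -212 to -220 mm. The far end (+y) carries the stop.
- fence: Aluminium fence, an upright bar along the whole far (+x) edge of the jig's board, 45 mm high above the board's top, rigid. Origin on its inner (working) face, at mid length, level with the board's top; axes as the jig's. The core's end lies flush on it when the core's middle is at fence x = -65 mm.
- stop: Steel end stop, a plate across the track, 150 mm wide (stop x -63 to +87 mm), 22 mm thick, 45 mm high above the board's top, with a clamp block and black clamp knob (31 mm high) behind it. Origin on its working face, which looks to -y, level with the board's top; axes as the jig's. It is clamped at a set length, different each time, and its clamp holds by friction only: a push of about 16 N shifts it. The core touches it when the core's middle is at stop y = -30 mm.
- core: Cardboard core, closed round cylinder 60 mm diameter, 130 mm long, 0.25 to 0.5 kg, lying across the track; origin at its middle (30 mm above the board's top), x along its axis; y and z turn with it as it rolls. It rolls freely (rolling drag below 0.5 N) and slides endways with friction of about 1.5 to 5 N. It starts near the entry end, a little askew and off the fence.
- paddle: Wooden push paddle standing upright on the bench, told from the rest by its shape: a blade 90 (x) x 30 (y) x 70 high with, on top of it, an upright grip 36 (x) x 26 (y) from 70 to 135 mm high. Origin at the centre of its underside, z up. 0.25 kg. The broad face (x by z) rolls the core, either narrow end (y by z) pushes on the core's end.
- tape_roll: Bystander: roll of packing tape lying flat, grey ring, 100 outside, 48 high, loose on the bench; leave it alone.
- offcut: Bystander: short offcut of cardboard core standing on end, 60 diameter, 60 high, loose on the bench; leave it alone.
- tape_measure: Bystander: grey tape measure case, 70 x 40 x 62 high, loose on the bench; leave it alone.
- marker: Bystander: marker pen lying flat, 135 long, 18 thick, loose on the bench; leave it alone.
- screwdriver: Bystander: screwdriver with a dark handle lying flat, about 200 long, loose on the bench; leave it alone.
Mind the look-alikes: they are no part of the job. What is shaped like the core but red or turquoise is not meant. There is more than one size of the paddle; the job needs the smaller.

How it is judged:
On the way, in this order (a step that is already met when the one before it is completed fails the run):
1. the core, pushed by the paddle, presses on the stop (contact force between core and stop above 1.5 N and contact force between paddle and core above 1 N and y of core in the frame of stop above -0.0325 m), for 0.05 s.
2. the core, pushed by the paddle, presses endways on the fence, still at the stop (contact force between core and fence above 1.5 N and contact force between paddle and core above 1 N and y of core in the frame of stop above -0.0325 m and x of core in the frame of fence above -0.0675 m and angle between the x axis of core and the x axis of jig, either way round below 0.03 rad), for 0.05 s.
At the end, for the whole second after the job is handed in: The core lies at rest on the board in the corner: its side within 2.5 mm of the stop, its end within 2.5 mm of the fence, its axis square to within 0.03 rad, the stop within 3 mm of where it was set; the paddle stands upright on the bench, off the jig, released (y of core in the frame of stop above -0.0325 m and x of core in the frame of fence above -0.0675 m and angle between the x axis of core and the x axis of jig, either way round below 0.03 rad and linear speed of each of core, paddle below 0.01 m/s and height (world z) of core below 0.052 m and distance of stop from where it was at the start of the episode below 0.003 m and angle between paddle's own z axis and vertical below 0.1 rad and height (world z) of paddle below 0.006 m); the robot touches nothing.
It fails at once if the stop is shifted by more than 3 mm (distance of stop from where it was at the start of the episode above 0.003 m).
It fails at once if the gripper or arm touches the core (contact force between any of the fingers, the arm and core above 0.3 N).
It fails at once if the paddle presses the core with more than 25 N (contact force between paddle and core above 25 N).
It fails at once if the core runs away (faster than 0.3 m/s) or is lifted 15 mm off the board (linear speed of core above 0.3 m/s or height (world z) of core above 0.063 m).
It fails at once if another thing on the bench is moved by more than 15 mm (distance of any of tape_roll, offcut, tape_measure, marker, screwdriver from where it was at the start of the episode above 0.015 m).
It also fails if it takes over 72 s, if anything falls off the work surface, if the arm or the gripper's body presses on something with over 40 N, if the wrist force passes 120 N, or if a joint passes its speed limit or range.

## Working session

There is one attempt and no reset: what is moved stays moved. The work goes in short steps, Python scripts to look and compute and a tool call to move; the robot and the scene stay as the last step left them, time stands still between calls to the robot, and variables do not carry over. Pictures are saved under pics/ and viewed, and the job is handed in when it is done.

Besides the shell and the picture viewer there is one more tool, called after ">>>" by a JSON object that holds its "name" and its "arguments", one argument or row to a line. carry_out: Moves the arm, as the interface text tells. Shifts and turns lie within -1 to 1; 1 stands for 20 mm of shift or 0.1 rad of turn. Its arguments: {"type":"object","properties":{"increments":{"type":"array","items":{"type":"array"}},"squeeze":{"type":"number"}},"required":["increments"]}

```bash
ls; mkdir -p pics; python3 - <<'E'
from station import *
import cv2
print(get_obs())
for n in ["scene","top","wrist"]:
    im,d=get_image(n); cv2.imwrite(f"pics/{n}0.png",im)
    c=get_calibration(n); print(n,c)
E
```

```text
pics
{'t': 0.0, 'q': array([-1.42599005e+00,  5.33252160e-02,  1.61433687e+00, -5.84530001e-06,
        1.47600210e+00, -1.18989599e-01]), 'dq': array([ 0.00157339, -0.00060739, -0.00156127, -0.00144696,  0.00073474,
        0.00073703]), 'effort': array([-2.82698975e-04, -3.93686557e+01, -3.70173132e+01, -7.98338419e-05,
        6.98415228e-03, -9.40680962e-06]), 'tool_pos': array([ 0.16293149, -0.60309356,  0.40345666]), 'tool_rot': array([ 1.01412704,  1.32404309, -1.01172521]), 'contact_force': array([-0.09204812, -0.15336337,  0.04810186]), 'wrist_torque': array([ 0.05041589,  0.03424497, -0.03210689]), 'opening': 0.08548468606279276}
scene {'fx': 347.8631967504131, 'fy': 347.8631967504131, 'cx': 247.268668023557, 'cy': 189.57738458191352, 'position': array([0.96800007, 0.69671387, 0.81571145]), 'orientation': array([-0.62351417, -2.62201736,  1.15539874])}
top {'fx': 407.4497477762759, 'fy': 407.4497477762759, 'cx': 262.72135958571704, 'cy': 185.64291461506926, 'position': array([ 0.51098279, -0.03697959,  1.23067211]), 'orientation': array([-2.18164886,  2.22519516, -0.042685  ])}
wrist {'fx': 304.3791336432478, 'fy': 304.3791336432478, 'cx': 256.2172987956999, 'cy': 197.31982749351147, 'position': array([ 0.23625037, -0.58236206,  0.37236836]), 'orientation': array([ 2.2939755 , -1.75589535, -0.27155915])}
```

View pics/top0.png

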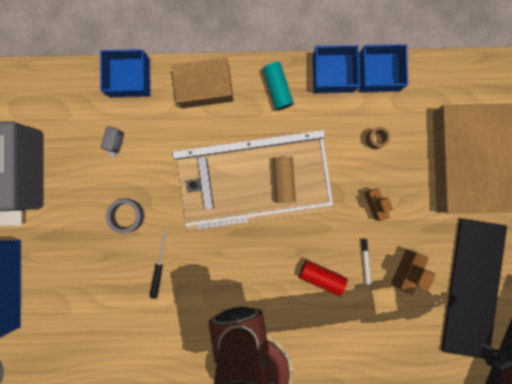

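View pics/scene0.png

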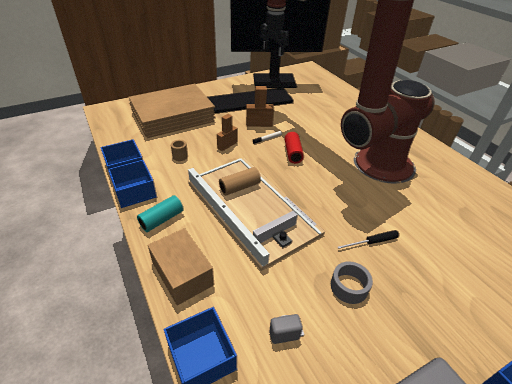

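View pics/wrist0.png

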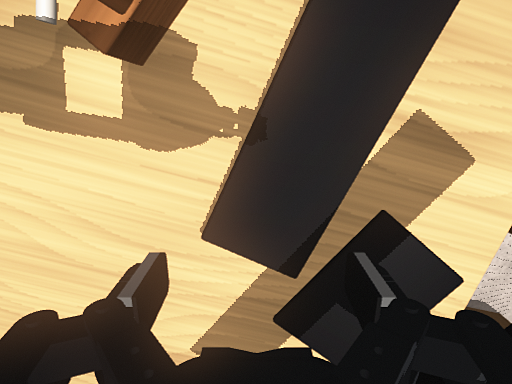

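Two paddle shapes stand in the top view: one near (378,204) and a larger one near (412,271). The core is the tan cylinder at (284,179); the red one (322,278) and the turquoise one (278,85) are look-alikes. Next I'll measure from depth and enlarge a crop.

```bash
cat > h.py <<'E'
from station import *
import numpy as np, cv2
from scipy.spatial.transform import Rotation as R
def cloud(n,im=None,d=None):
    if im is None: im,d=get_image(n)
    c=get_calibration(n)
    v,u=np.mgrid[:384,:512]
    P=np.stack([(u-c['cx'])/c['fx']*d,(v-c['cy'])/c['fy']*d,d],-1)
    W=P@R.from_rotvec(c['orientation']).as_matrix().T+c['position']
    W[d==0]=np.nan
    return im,d,W
def proj(n,p):
    c=get_calibration(n); q=(np.atleast_2d(p)-c['position'])@R.from_rotvec(c['orientation']).as_matrix()
    return np.stack([q[:,0]/q[:,2]*c['fx']+c['cx'],q[:,1]/q[:,2]*c['fy']+c['cy']],-1)
E
python3 - <<'E'
from h import *
im,d,W=cloud("top"); np.savez("top0.npz",im=im,d=d,W=W)
im2,d2,W2=cloud("scene"); np.savez("scene0.npz",im=im2,d=d2,W=W2)
a=cv2.resize(im[130:310,170:450],None,fx=2.8,fy=2.8,interpolation=cv2.INTER_CUBIC)
cv2.imwrite("pics/crop_top.png",a)
b=cv2.resize(im2[70:280,170:340],None,fx=2.8,fy=2.8,interpolation=cv2.INTER_CUBIC)
cv2.imwrite("pics/crop_scene.png",b)
for n,w in (("top",W),("scene",W2)):
  z=w[...,2]
  f=w[np.isfinite(z)]
  t=f[(abs(f[:,2])<.01)&(f[:,0]>.35)&(f[:,0]<.8)&(abs(f[:,1])<.4)]
  print(n,"table z",np.median(t[:,2]))
for n,w in (("top",W),("scene",W2)):
  for nm,(x0,x1,y0,y1) in dict(small=(.36,.6,-.45,-.28),big=(.2,.36,-.55,-.33)).items():
    m=(w[...,0]>x0)&(w[...,0]<x1)&(w[...,1]>y0)&(w[...,1]<y1)&(w[...,2]>.02)
    p=w[m]; print(n,nm,len(p),p.min(0),p.max(0))
E
```

```text
top table z 0.0004892841737511588
scene table z 0.0014486196712875654
top small 569 [ 0.36234825 -0.39649678  0.02013639] [ 0.5410223  -0.3322666   0.14051825]
top big 1261 [ 0.20001298 -0.49572114  0.02005016] [ 0.35991117 -0.33163827  0.52348751]
scene small 472 [ 0.36484834 -0.39021715  0.02002131] [ 0.53878406 -0.32614974  0.13973694]
scene big 744 [ 0.24168595 -0.49336109  0.02021366] [ 0.35834942 -0.33119775  0.17899424]
```

View pics/crop_top.png

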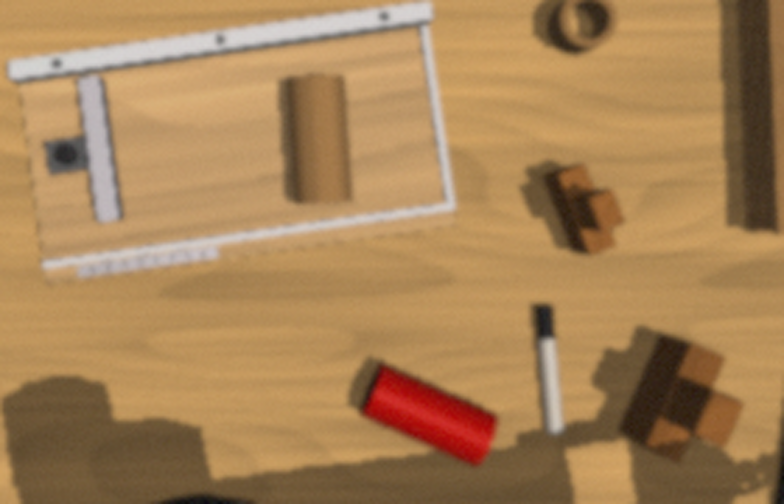

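View pics/crop_scene.png

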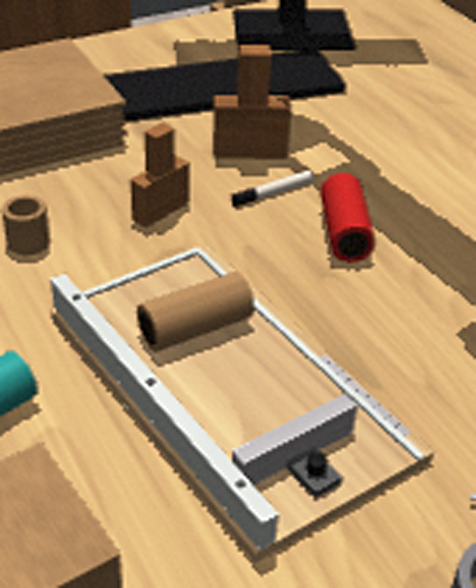

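```bash
python3 - <<'E'
from h import *
def rect(p,t):
    r=cv2.minAreaRect((p[:,:2]*1000).astype(np.float32)); print(t,len(p),"c",np.round(r[0],1),"s",np.round(r[1],1),"a",round(r[2],1),"z",np.round(np.median(p[:,2]),4),"mean",p[:,:2].mean(0).round(4))
for n in ("top","scene"):
  f=np.load(n+"0.npz"); W=f["W"];
  def sel(x0,x1,y0,y1,z0,z1):
    w=W; m=(w[...,0]>x0)&(w[...,0]<x1)&(w[...,1]>y0)&(w[...,1]<y1)&(w[...,2]>z0)&(w[...,2]<z1); return w[m]
  rect(sel(.40,.56,-.45,-.31,.128,.145),n+" grip")
  rect(sel(.40,.56,-.45,-.31,.062,.078),n+" bladetop")
  rect(sel(.40,.56,-.45,-.31,.01,.15),n+" all")
  rect(sel(.55,.72,-.25,.25,.055,.072),n+" fence")
  rect(sel(.44,.63,.07,.2,.055,.072),n+" stop")
  rect(sel(.42,.63,-.2,.06,.065,.085),n+" core top")
  rect(sel(.42,.63,-.2,.06,.035,.085),n+" core all")
  rect(sel(.4,.72,-.25,.25,.01,.072),n+" jig")
  rect(sel(.2,.36,-.55,-.40,.1,.2),n+" biggrip")
  rect(sel(.55,.68,-.45,-.28,.03,.08),n+" offcut")
E
```

```text
top grip 136 c [ 494.3 -369.1] s [35.6 26.4] a 21.2 z 0.1347 mean [ 0.4943 -0.3688]
top bladetop 222 c [ 494.1 -369.4] s [90.  30.4] a 20.0 z 0.0698 mean [ 0.4961 -0.3661]
top all 579 c [ 494.1 -369.1] s [90.2 31.5] a 19.6 z 0.0709 mean [ 0.4947 -0.363 ]
top fence 1591 c [612.1  -7.6] s [149.7 439.5] a 7.0 z 0.0634 mean [0.6509 0.0073]
top stop 386 c [559.4 139.8] s [138.7  49. ] a 7.0 z 0.0633 mean [0.5611 0.1265]
top core top 740 c [ 568.5 -100.2] s [124.3  52. ] a 2.1 z 0.0754 mean [ 0.568  -0.0994]
top core all 889 c [ 568.6 -100.1] s [124.4  59.8] a 2.5 z 0.0739 mean [ 0.5679 -0.0989]
top jig 11405 c [569.4 -12.8] s [235.5 440.5] a 7.1 z 0.0196 mean [ 0.5718 -0.0085]
top biggrip 423 c [ 301.4 -454.4] s [34.9 46.5] a 62.6 z 0.1716 mean [ 0.3047 -0.448 ]
top offcut 99 c [ 670.4 -379.2] s [53.5 19. ] a 89.8 z 0.0585 mean [ 0.67   -0.3756]
scene grip 51 c [ 490.2 -365.7] s [37.2 28.2] a 9.1 z 0.1351 mean [ 0.494  -0.3647]
scene bladetop 103 c [ 493.4 -367.1] s [92.5 31.7] a 19.0 z 0.0709 mean [ 0.4997 -0.3592]
scene all 508 c [ 492.7 -366.8] s [93.7 33.7] a 19.8 z 0.067 mean [ 0.4971 -0.358 ]
scene fence 1229 c [614.5  -6.4] s [143.  441.5] a 7.1 z 0.064 mean [0.6484 0.0366]
scene stop 346 c [560.5 127.8] s [141.8  25.5] a 6.7 z 0.0639 mean [0.5614 0.13  ]
scene core top 388 c [567.  -96.6] s [126.9  49.6] a 2.2 z 0.076 mean [ 0.5688 -0.09  ]
scene core all 611 c [567.  -94.6] s [126.9  53.6] a 2.3 z 0.071 mean [ 0.5681 -0.0834]
scene jig 7180 c [569.7 -13.1] s [243.5 445.6] a 6.9 z 0.021 mean [0.5825 0.0308]
scene biggrip 235 c [ 302.1 -446.7] s [41.1 46.7] a 64.7 z 0.1466 mean [ 0.3051 -0.4429]
scene offcut 67 c [ 669.4 -376.5] s [52.8 19. ] a 88.9 z 0.053 mean [ 0.671  -0.3757]
```

```bash
cat >> h.py <<'E'
TH=np.deg2rad(7.0); JX=np.array([np.cos(TH),np.sin(TH)]); JY=np.array([-np.sin(TH),np.cos(TH)]); JC=np.array([.5694,-.0128])
E
python3 - <<'E'
from h import *
for n in ("top","scene"):
  W=np.load(n+"0.npz")["W"]
  u=(W[...,:2]-JC)@JX*1000; v=(W[...,:2]-JC)@JY*1000; z=W[...,2]*1000
  ft=(z>60)&(z<68)&(u>80)&(u<140)&(abs(v)<215)
  # inner edge of fence per v bin
  e=[];
  for a in range(-200,201,40):
    m=ft&(abs(v-a)<10); e.append((a,np.percentile(u[m],3) if m.sum()>5 else np.nan,np.percentile(u[m],97) if m.sum()>5 else np.nan))
  e=np.array(e); k=np.isfinite(e[:,1]); print(n,"fence inner",e[k,1].round(1),"outer",e[k,2].round(1),"slopes deg",np.rad2deg(np.polyfit(e[k,0],e[k,1],1)[0]).round(2),np.rad2deg(np.polyfit(e[k,0],e[k,2],1)[0]).round(2))
  st=(z>60)&(z<68)&(u<80)&(u>-80)&(v>60)&(v<200)
  e=[]
  for a in range(-45,70,15):
    m=st&(abs(u-a)<8); e.append((a,np.percentile(v[m],3),np.percentile(v[m],97)))
  e=np.array(e); print(" stop face",e[:,1].round(1),"back",e[:,2].round(1),"u range",u[st].min().round(1),u[st].max().round(1),np.rad2deg(np.polyfit(e[:,0],e[:,1],1)[0]).round(2))
  c=(z>30)&(z<85)&(u<85)&(u>-80)&(v>-190)&(v<60)
  print(" core u",np.percentile(u[c],[1,50,99]).round(1),"v",np.percentile(v[c],[1,50,99]).round(1))
  lip=(z>20)&(z<26)&(u<-85)&(u>-115)&(abs(v)<200); print(" lip u",np.percentile(u[lip],[2,50,98]).round(1))
  lip=(z>20)&(z<26)&(abs(u)<80)&(v<-200); print(" entry lip v",np.percentile(v[lip],[2,50,98]).round(1))
E
```

```text
top fence inner [97.6 97.5 97.8 97.9 97.3 97.4 98.5 97.8 91.  97.  97.5] outer [116.  116.6 116.8 116.1 115.9 116.2 116.1 116.1 116.2 115.9 116.2] slopes deg -0.28 -0.04
 stop face [128.9 129.6 130.  129.  128.8 129.4 128.9 129.2] back [149.4 149.7 149.5 148.6 149.7 149.8 149.2 149.7] u range -60.7 79.7 -0.15
 core u [-72.3  -8.9  55.2] v [-117.   -85.4  -55.5]
 lip u [-114.3  -98.3  -86.2]
 entry lip v [-560.4 -216.6 -201.4]
scene fence inner [96.3 97.9 96.5 96.3 96.4 96.7 97.1 97.5 96.4 83.7 96.8] outer [115.4 115.  115.3 115.5 114.7 115.6 115.9 115.4 115.6 115.5 116. ] slopes deg -0.67 0.09
 stop face [129.6 129.3 130.6 129.1 130.1 130.6 131.3 131.2] back [151.1 151.4 151.4 151.  151.5 150.9 152.2 151.3] u range -62.7 79.9 0.98
 core u [-72.6   0.2  56.4] v [-109.3  -67.6  -51.6]
 lip u [-114.1  -98.8  -86.7]
 entry lip v [-1539.1  -221.5  -202.8]
```

```bash
python3 - <<'E'
from h import *
o=get_obs(); M=R.from_rotvec(o['tool_rot']).as_matrix(); print(M.round(4)); print(np.rad2deg(np.arctan2(M[1,2],M[0,2])),o['t'],o['tool_pos'])
E
```

```text
[[-1.000e-04  9.654e-01  2.607e-01]
 [ 1.000e-03  2.607e-01 -9.654e-01]
 [-1.000e+00  1.000e-04 -1.000e-03]]
-74.88822087983247 0.25 [ 0.16293896 -0.60325027  0.40411775]
```

>>> {"name": "carry_out", "arguments": {
  "increments": [
    [[0,0,0.1],[0.8,0.56,0],1],
    [[0,0,0.1],[0.8,0.56,0],1],
    [[0,0,0.1],[0.8,0.56,0],1],
    [[0,0,0.1],[0.8,0.56,0],1],
    [[0,0,0.1],[0.8,0.56,0],1],
    [[0,0,0.1],[0.8,0.56,0],1],
    [[0,0,0.1],[0.8,0.56,0],1],
    [[0,0,0.1],[0.8,0.56,0],1]
  ],
  "squeeze": 80
}}

```text
t: 1.05
tool_pos: [0.301, -0.5041, 0.4034]
tool_rot: [0.949, 1.356, -0.944]
contact_force: [-0.3, 0.6, -0.1]
opening: 0.0857
```

>>> {"name": "carry_out", "arguments": {
  "increments": [
    [[0,0,0],[1,0.7,0],1],
    [[0,0,0],[1,0.7,0],1],
    [[0,0,0],[1,0.7,0],1],
    [[0,0,0],[1,0.7,0],1],
    [[0,0,0],[1,0.7,0],1],
    [[0,0,0],[1,0.7,0],1],
    [[0,0,0],[1,0.7,0],1],
    [[0,0,0],[0.5,0.35,0],1]
  ]
}}

```text
t: 1.85
tool_pos: [0.4638, -0.3823, 0.4039]
tool_rot: [0.94, 1.36, -0.93]
contact_force: [-0.7, -0.4, -0.2]
opening: 0.0852
```

```bash
cat > st.py <<'E'
from h import *
o=get_obs(); M=R.from_rotvec(o['tool_rot']).as_matrix(); p=o['tool_pos']
print("t",round(o['t'],2),"pos",(p*1000).round(1),"uv",((p[:2]-JC)@JX*1000).round(1),((p[:2]-JC)@JY*1000).round(1),"yawz",np.rad2deg(np.arctan2(M[1,2],M[0,2])).round(2),"tilt(x,y)",M[:2,0].round(4),"F",o['contact_force'].round(2),"Fu,Fv",(o['contact_force'][:2]@JX).round(2),(o['contact_force'][:2]@JY).round(2),"op",round(o['opening'],4))
E
python3 st.py
```

```text
t 1.85 pos [ 463.8 -382.3  403.9] uv -149.9 -353.9 yawz -69.03 tilt(x,y) [0.0037 0.0048] F [-0.67 -0.43 -0.19] Fu,Fv -0.72 -0.35 op 0.0852
```

>>> {"name": "carry_out", "arguments": {
  "increments": [
    [[0,0,-0.1],[0.8,0.35,0],1],
    [[0,0,-0.1],[0.6,0.28,-0.3],1],
    [[0,0,0],[0,0,-0.8],1],
    [[0,0,0],[0,0,-0.8],1],
    [[0,0,0],[0,0,0],1]
  ]
}}

```text
t: 2.35
tool_pos: [0.4942, -0.3645, 0.3632]
tool_rot: [0.95, 1.356, -0.942]
contact_force: [0.1, 0.7, -1.0]
opening: 0.0854
```

```bash
python3 st.py; python3 - <<'E'
from h import *
im,d=get_image("wrist"); cv2.imwrite("pics/w1.png",im)
E
```

```text
t 2.35 pos [ 494.2 -364.5  363.2] uv -117.5 -340.0 yawz -69.82 tilt(x,y) [0.0025 0.0045] F [ 0.15  0.71 -0.98] Fu,Fv 0.23 0.69 op 0.0854
```

View pics/w1.png

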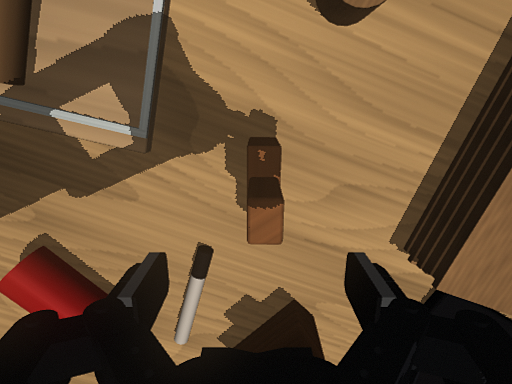

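>>> {"name": "carry_out", "arguments": {
  "increments": [
    [[-0.04,0.02,-0.02],[0,-0.22,-0.7],1],
    [[0,0,0],[0,0,-0.9],1],
    [[0,0,0],[0,0,-0.9],1],
    [[0,0,0],[0,0,-0.9],1],
    [[0,0,0],[0,0,-0.6],1],
    [[0,0,0],[0,0,-0.3],1],
    [[0,0,0],[0,0,0],1]
  ]
}}

```text
t: 3.1
tool_pos: [0.4912, -0.3732, 0.2737]
tool_rot: [0.949, 1.348, -0.953]
contact_force: [0.4, -0.2, 0.1]
opening: 0.0853
```

```bash
python3 st.py
```

```text
t 3.1 pos [ 491.2 -373.2  273.7] uv -121.5 -348.2 yawz -70.27 tilt(x,y) [ 0.0023 -0.0044] F [ 0.39 -0.18  0.08] Fu,Fv 0.36 -0.23 op 0.0853
```

>>> {"name": "carry_out", "arguments": {
  "increments": [
    [[0.04,0,0],[0.15,0.2,-0.3],1],
    [[0,0,0],[0,0,0],1],
    [[0,0,0],[0,0,0],1]
  ]
}}

```text
t: 3.4
tool_pos: [0.495, -0.3695, 0.2692]
tool_rot: [0.952, 1.347, -0.951]
contact_force: [-0.5, 0.2, -0.8]
opening: 0.0855
```

```bash
python3 st.py;python3 st.py
```

```text
t 3.4 pos [ 495.  -369.5  269.2] uv -117.3 -345.0 yawz -70.29 tilt(x,y) [ 0.0047 -0.0024] F [-0.5   0.16 -0.83] Fu,Fv -0.48 0.22 op 0.0855
t 3.4 pos [ 495.  -369.5  269.2] uv -117.3 -345.0 yawz -70.29 tilt(x,y) [ 0.0047 -0.0024] F [-0.5   0.16 -0.83] Fu,Fv -0.48 0.22 op 0.0855
```

>>> {"name": "carry_out", "arguments": {
  "increments": [
    [[0.02,0.05,0],[0,0,0],0.5],
    [[0,0,0],[0,0,0],0.2],
    [[0,0,0],[0,0,0],0],
    [[0,0,0],[0,0,0],0],
    [[0,0,0],[0,0,0],0],
    [[0,0,0],[0,0,0],0],
    [[0,0,0],[0,0,0],0],
    [[0,0,0],[0,0,0],0]
  ],
  "squeeze": 90
}}

```text
t: 4.2
tool_pos: [0.4957, -0.3698, 0.2714]
tool_rot: [0.95, 1.349, -0.952]
contact_force: [0.1, 0.3, 0.0]
opening: 0.0254
```

```bash
python3 st.py
```

```text
t 4.2 pos [ 495.7 -369.8  271.4] uv -116.7 -345.3 yawz -70.26 tilt(x,y) [ 0.002  -0.0029] F [0.06 0.28 0.02] Fu,Fv 0.09 0.27 op 0.0254
```

>>> {"name": "carry_out", "arguments": {
  "increments": [
    [[0,0,0],[0,0,0.6],0],
    [[0,0,0],[0,0,0.9],0],
    [[0,0,0],[0,0,0.9],0],
    [[0,0,-0.2],[0.3,0.6,0.9],0],
    [[0,0,-0.4],[0.4,0.9,0.4],0],
    [[0,0,-0.4],[0.45,0.95,0],0],
    [[0,0,-0.4],[0.45,0.95,0],0],
    [[0,0,-0.4],[0.45,0.95,0],0]
  ]
}}

```text
t: 5.0
tool_pos: [0.5349, -0.2812, 0.3487]
tool_rot: [1.096, 1.28, -1.097]
contact_force: [0.5, 0.4, -3.2]
opening: 0.025
```

```bash
python3 st.py
```

```text
t 5.0 pos [ 534.9 -281.2  348.7] uv -66.9 -262.2 yawz -81.28 tilt(x,y) [-0.0021  0.0012] F [ 0.52  0.42 -3.17] Fu,Fv 0.56 0.35 op 0.025
```

>>> {"name": "carry_out", "arguments": {
  "increments": [
    [[0,0,-0.2],[0.5,0.95,0],0],
    [[0,0,-0.1],[0.5,0.95,0],0],
    [[0,0,0],[0.5,0.95,0],0],
    [[0,0,0],[0.5,0.9,0],0],
    [[0,0,0],[0.2,0.4,0],0],
    [[0,0,0],[0,0,0],0]
  ]
}}

```text
t: 5.6
tool_pos: [0.5801, -0.1924, 0.3501]
tool_rot: [1.118, 1.269, -1.12]
contact_force: [-0.9, -0.4, -3.2]
opening: 0.0249
```

```bash
python3 st.py
```

```text
t 5.6 pos [ 580.1 -192.4  350.1] uv -11.3 -179.6 yawz -82.96 tilt(x,y) [-0.004   0.0021] F [-0.92 -0.4  -3.24] Fu,Fv -0.96 -0.29 op 0.0249
```

Down to about 10 mm over the board (TCP z ≈ 0.299), then a look.

>>> {"name": "carry_out", "arguments": {
  "increments": [
    [[-0.02,-0.04,0],[0.1,0.1,-0.7],0],
    [[0,0,0],[0,0,-0.9],0],
    [[0,0,0],[0,0,-0.6],0],
    [[0,0,0],[0,0,-0.2],0],
    [[0,0,0],[0,0,0],0]
  ]
}}

```text
t: 6.1
tool_pos: [0.5805, -0.1928, 0.2977]
tool_rot: [1.119, 1.264, -1.122]
contact_force: [0.8, -0.3, -2.9]
opening: 0.0247
```

```bash
python3 st.py; python3 - <<'E'
from h import *
im,d,W=cloud("scene"); cv2.imwrite("pics/s1.png",im)
it,d,Wt=cloud("top"); cv2.imwrite("pics/t1.png",it); np.savez("t1.npz",W=Wt,S=W)
c=np.hstack([cv2.resize(im[120:270,150:350],None,fx=2,fy=2),cv2.resize(it[90:240,160:360],None,fx=2,fy=2)]); cv2.imwrite("pics/c1.png",c)
E
```

```text
t 6.1 pos [ 580.5 -192.8  297.7] uv -10.9 -180.0 yawz -83.14 tilt(x,y) [-0.0017 -0.0009] F [ 0.84 -0.28 -2.9 ] Fu,Fv 0.8 -0.38 op 0.0247
```

View pics/c1.png

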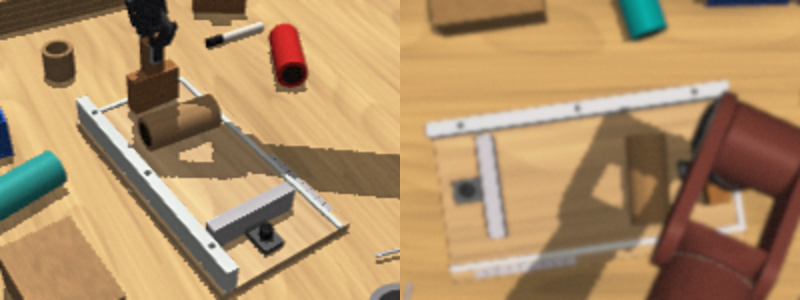

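>>> {"name": "carry_out", "arguments": {
  "increments": [
    [[0,0,0],[-0.03,0.25,0],0],
    [[0,0,0],[-0.03,0.25,0],0],
    [[0,0,0],[-0.03,0.25,0],0],
    [[0,0,0],[-0.03,0.25,0],0],
    [[0,0,0],[-0.03,0.25,0],0],
    [[0,0,0],[-0.03,0.25,0],0],
    [[0,0,0],[-0.03,0.2,0],0],
    [[0,0,0],[-0.03,0.2,0],0]
  ]
}}

```text
t: 7.0
tool_pos: [0.5765, -0.1517, 0.3025]
tool_rot: [1.12, 1.257, -1.118]
contact_force: [0.2, 0.6, -2.8]
opening: 0.0249
```

```bash
python3 st.py
```

```text
t 7.0 pos [ 576.5 -151.7  302.5] uv -9.9 -138.8 yawz -83.11 tilt(x,y) [ 0.0053 -0.0037] F [ 0.17  0.58 -2.83] Fu,Fv 0.24 0.55 op 0.0249
```

>>> {"name": "carry_out", "arguments": {
  "increments": [
    [[0.03,0.04,0],[-0.02,0.15,-0.1],0],
    [[0,0,0],[-0.02,0.15,0],0],
    [[0,0,0],[-0.02,0.15,0],0],
    [[0,0,0],[-0.02,0.15,0],0],
    [[0,0,0],[-0.02,0.15,0],0],
    [[0,0,0],[-0.02,0.15,0],0],
    [[0,0,0],[-0.02,0.15,0],0],
    [[0,0,0],[-0.02,0.15,0],0]
  ]
}}

```text
t: 7.8
tool_pos: [0.573, -0.1258, 0.3001]
tool_rot: [1.12, 1.262, -1.12]
contact_force: [-0.8, 0.9, -2.3]
opening: 0.0248
```

```bash
cat > core.py <<'E'
from h import *
import sys
im,d,W=cloud("scene"); it,dt,Wt=cloud("top")
tag=sys.argv[1]
c=np.hstack([cv2.resize(im[120:270,150:350],None,fx=2,fy=2),cv2.resize(it[90:240,160:360],None,fx=2,fy=2)]); cv2.imwrite(f"pics/{tag}.png",c)
for n,I,w in (("scene",im,W),("top",it,Wt)):
  u=(w[...,:2]-JC)@JX*1000; v=(w[...,:2]-JC)@JY*1000; z=w[...,2]*1000
  r=[m for m in masks_of(n,"core") if m['p']>.2]
  for m in r[:4]:
    k=m['region']&(z>25)&(z<90)
    if k.sum()<40: continue
    if not(-110<np.median(u[k])<95 and -210<np.median(v[k])<210): continue
    P=np.stack([u[k],v[k],z[k]],1)
    # fit cylinder radius 30, axis height 48: params v0, slope
    from scipy.optimize import least_squares
    q=P[(P[:,2]>30)]
    f=lambda x:(np.hypot((q[:,1]-x[0]-x[1]*(q[:,0]-np.median(q[:,0])))*np.cos(x[1]),q[:,2]-48-x[2])-30)
    s=least_squares(f,[np.median(q[:,1]),0,0],loss='soft_l1')
    print(n,"p",round(m['p'],2),"n",len(q),"u range",np.percentile(q[:,0],[1,99]).round(1),"v at mid-u",s.x[0].round(1),"skew rad",s.x[1].round(3),"dz",s.x[2].round(1),"res",np.median(abs(s.fun)).round(2))
E
python3 st.py; python3 core.py c2
```

```text
t 7.8 pos [ 573.  -125.8  300.1] uv -10.2 -112.5 yawz -83.13 tilt(x,y) [ 0.0008 -0.0007] F [-0.78  0.87 -2.33] Fu,Fv -0.67 0.96 op 0.0248
scene p 0.56 n 713 u range [-69.6  57.6] v at mid-u -64.7 skew rad -0.081 dz 1.4 res 1.15
top p 0.55 n 426 u range [-71.2  58.3] v at mid-u -61.4 skew rad -0.087 dz 0.8 res 1.08
```

View pics/c2.png

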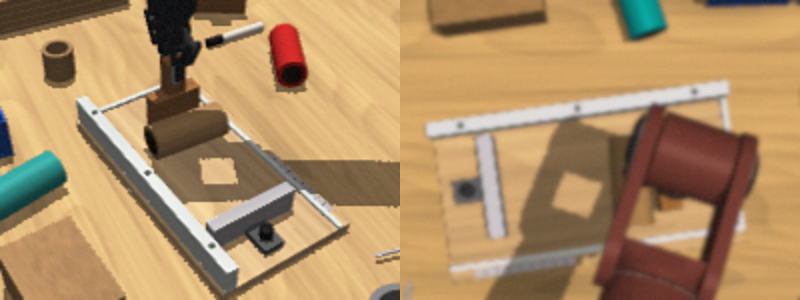

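>>> {"name": "carry_out", "arguments": {
  "increments": [
    [[0,0,0],[-0.01,0.2,0],0],
    [[0,0,0],[-0.01,0.25,0],0],
    [[0,0,0],[-0.01,0.25,0],0],
    [[0,0,0],[-0.01,0.25,0],0],
    [[0,0,0],[-0.01,0.25,0],0],
    [[0,0,0],[-0.01,0.25,0],0],
    [[0,0,0],[-0.01,0.25,0],0],
    [[0,0,0],[-0.01,0.25,0],0]
  ]
}}

```text
t: 8.8
tool_pos: [0.5713, -0.0841, 0.3003]
tool_rot: [1.12, 1.262, -1.121]
contact_force: [0.1, 0.9, -1.7]
opening: 0.0253
```

```bash
python3 st.py; python3 core.py c3
```

```text
t 8.8 pos [571.3 -84.1 300.3] uv -6.8 -71.0 yawz -83.16 tilt(x,y) [ 0.0011 -0.0011] F [ 0.06  0.91 -1.74] Fu,Fv 0.17 0.9 op 0.0253
scene p 0.69 n 730 u range [-67.2  61.2] v at mid-u -23.3 skew rad -0.079 dz 1.3 res 1.08
top p 0.86 n 222 u range [-67.8 -19.9] v at mid-u -16.1 skew rad -0.054 dz 1.0 res 1.37
```

>>> {"name": "carry_out", "arguments": {
  "increments": [
    [[0,0,0],[-0.01,0.2,0],0],
    [[0,0,0],[-0.01,0.25,0],0],
    [[0,0,0],[-0.01,0.25,0],0],
    [[0,0,0],[-0.01,0.25,0],0],
    [[0,0,0],[-0.01,0.25,0],0],
    [[0,0,0],[-0.01,0.25,0],0],
    [[0,0,0],[-0.01,0.25,0],0],
    [[0,0,0],[-0.01,0.25,0],0]
  ]
}}

```text
t: 9.8
tool_pos: [0.5696, -0.043, 0.3005]
tool_rot: [1.121, 1.261, -1.122]
contact_force: [0.0, -0.2, -2.8]
opening: 0.0252
```

>>> {"name": "carry_out", "arguments": {
  "increments": [
    [[0,0,0],[-0.01,0.25,0],0],
    [[0,0,0],[-0.01,0.25,0],0],
    [[0,0,0],[-0.01,0.25,0],0],
    [[0,0,0],[-0.01,0.25,0],0],
    [[0,0,0],[-0.01,0.25,0],0],
    [[0,0,0],[-0.01,0.2,0],0],
    [[0,0,0],[-0.01,0.15,0],0],
    [[0,0,0],[-0.01,0.15,0],0]
  ]
}}

```text
t: 10.6
tool_pos: [0.5678, -0.0043, 0.3004]
tool_rot: [1.121, 1.261, -1.121]
contact_force: [0.3, -0.2, -2.4]
opening: 0.0246
```

```bash
python3 st.py; python3 core.py c4
```

```text
t 10.6 pos [567.8  -4.3 300.4] uv -0.6 8.6 yawz -83.19 tilt(x,y) [ 0.0013 -0.0014] F [ 0.28 -0.25 -2.37] Fu,Fv 0.25 -0.28 op 0.0246
scene p 0.91 n 804 u range [-60.4  66.7] v at mid-u 57.2 skew rad -0.074 dz 1.3 res 1.0
top p 0.57 n 297 u range [-63.1 -19.3] v at mid-u 62.1 skew rad -0.063 dz 0.4 res 1.16
```

View pics/c4.png

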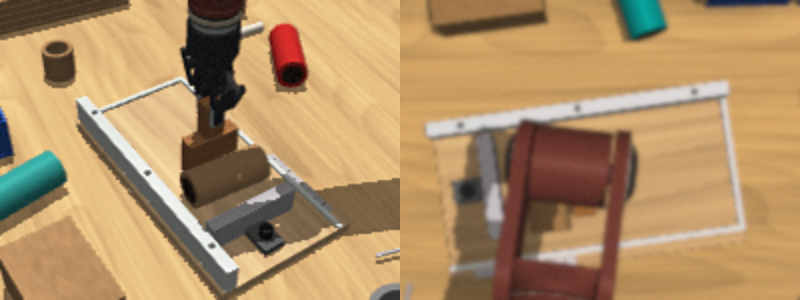

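>>> {"name": "carry_out", "arguments": {
  "increments": [
    [[0,0,0],[-0.01,0.15,0],0],
    [[0,0,0],[-0.01,0.15,0],0],
    [[0,0,0],[-0.01,0.15,0],0],
    [[0,0,0],[-0.01,0.15,0],0],
    [[0,0,0],[-0.01,0.15,0],0],
    [[0,0,0],[-0.01,0.15,0],0],
    [[0,0,0],[-0.01,0.15,0],0],
    [[0,0,0],[-0.01,0.15,0],0]
  ]
}}

```text
t: 11.6
tool_pos: [0.5662, 0.0207, 0.3005]
tool_rot: [1.121, 1.26, -1.122]
contact_force: [0.5, -0.9, -2.9]
opening: 0.0248
```

```bash
python3 st.py
```

```text
t 11.6 pos [566.2  20.7 300.5] uv 0.9 33.6 yawz -83.25 tilt(x,y) [ 0.0015 -0.0018] F [ 0.52 -0.87 -2.87] Fu,Fv 0.41 -0.93 op 0.0248
```

>>> {"name": "carry_out", "arguments": {
  "increments": [
    [[0,0,0],[-0.01,0.1,0],0],
    [[0,0,0],[-0.01,0.1,0],0],
    [[0,0,0],[-0.01,0.1,0],0],
    [[0,0,0],[-0.01,0.1,0],0],
    [[0,0,0],[-0.01,0.1,0],0],
    [[0,0,0],[-0.01,0.1,0],0]
  ]
}}

```text
t: 12.2
tool_pos: [0.5649, 0.0339, 0.3005]
tool_rot: [1.121, 1.26, -1.122]
contact_force: [0.4, -0.3, -2.0]
opening: 0.0246
```

```bash
python3 st.py
```

```text
t 12.2 pos [564.9  33.9 300.5] uv 1.2 46.9 yawz -83.24 tilt(x,y) [ 0.0017 -0.0021] F [ 0.37 -0.33 -1.98] Fu,Fv 0.33 -0.38 op 0.0246
```

>>> {"name": "carry_out", "arguments": {
  "increments": [
    [[0,0,0],[-0.01,0.06,0],0],
    [[0,0,0],[-0.01,0.06,0],0],
    [[0,0,0],[0,0,0],0]
  ]
}}

```text
t: 12.5
tool_pos: [0.5648, 0.0362, 0.3012]
tool_rot: [1.121, 1.257, -1.121]
contact_force: [0.2, -0.1, -2.4]
opening: 0.0248
```

```bash
python3 st.py; python3 core.py c5
```

```text
t 12.5 pos [564.8  36.2 301.2] uv 1.4 49.2 yawz -83.25 tilt(x,y) [ 0.0035 -0.0038] F [ 0.23 -0.12 -2.36] Fu,Fv 0.21 -0.15 op 0.0248
scene p 0.86 n 747 u range [-59.6  69.1] v at mid-u 95.4 skew rad -0.047 dz 1.3 res 1.2
top p 0.65 n 240 u range [-60.1 -23.2] v at mid-u 97.8 skew rad -0.05 dz 0.3 res 1.04
```

View pics/c5.png

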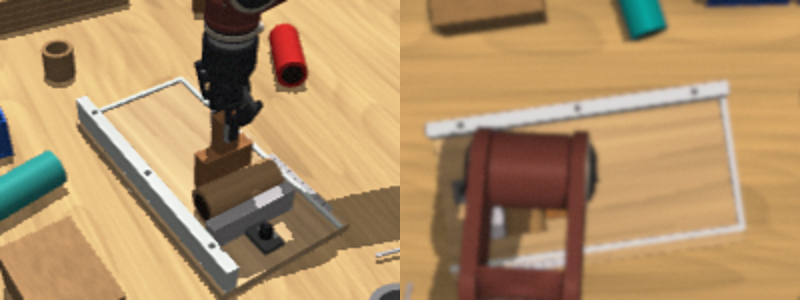

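>>> {"name": "carry_out", "arguments": {
  "increments": [
    [[0.03,0.03,0],[-0.01,0.06,0],0],
    [[0,0,0],[-0.01,0.05,0],0],
    [[0,0,0],[0,0.05,0],0]
  ]
}}

```text
t: 13.0
tool_pos: [0.5646, 0.039, 0.3014]
tool_rot: [1.122, 1.26, -1.122]
contact_force: [-0.4, -1.5, -1.3]
opening: 0.0252
```

```bash
python3 st.py
```

```text
t 13.0 pos [564.6  39.  301.4] uv 1.6 52.0 yawz -83.28 tilt(x,y) [ 0.0012 -0.0017] F [-0.41 -1.53 -1.28] Fu,Fv -0.59 -1.47 op 0.0252
```

>>> {"name": "carry_out", "arguments": {
  "increments": [
    [[0,0,0],[-0.01,0.06,0],0],
    [[0,0,0],[0,0.06,0],0]
  ]
}}

```text
t: 13.2
tool_pos: [0.5646, 0.0411, 0.3016]
tool_rot: [1.12, 1.258, -1.123]
contact_force: [1.4, -4.3, -1.9]
opening: 0.0254
```

```bash
python3 st.py
```

```text
t 13.2 pos [564.6  41.1 301.6] uv 1.8 54.0 yawz -83.25 tilt(x,y) [ 0.002  -0.0045] F [ 1.35 -4.31 -1.89] Fu,Fv 0.82 -4.44 op 0.0254
```

>>> {"name": "carry_out", "arguments": {
  "increments": [
    [[0,0,0],[0,0.04,0],0],
    [[0,0,0],[0,0,0],0]
  ]
}}

```text
t: 13.4
tool_pos: [0.5646, 0.0415, 0.3016]
tool_rot: [1.117, 1.257, -1.124]
contact_force: [0.9, -2.5, -1.7]
opening: 0.0249
```

```bash
python3 st.py; python3 core.py c6; python3 st.py
```

```text
t 13.4 pos [564.6  41.5 301.6] uv 1.8 54.5 yawz -83.21 tilt(x,y) [ 0.002  -0.0067] F [ 0.88 -2.51 -1.71] Fu,Fv 0.57 -2.6 op 0.0249
scene p 0.95 n 686 u range [-60.5  68.5] v at mid-u 99.2 skew rad 0.006 dz 1.3 res 1.17
top p 0.68 n 201 u range [-57.9 -24.9] v at mid-u 98.8 skew rad -0.02 dz 0.4 res 1.12
t 13.6 pos [564.6  41.5 301.6] uv 1.8 54.5 yawz -83.21 tilt(x,y) [ 0.0019 -0.0066] F [ 1.78 -3.91 -2.46] Fu,Fv 1.29 -4.09 op 0.0251
```

View pics/c6.png

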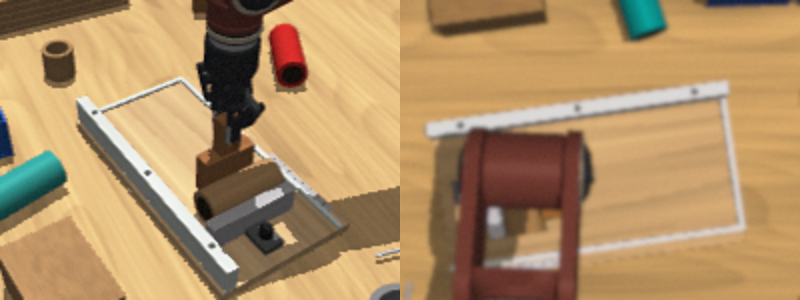

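>>> {"name": "carry_out", "arguments": {
  "increments": [
    [[0,0,0],[-0.01,0.06,0],0],
    [[0,0,0],[0,0.04,0],0],
    [[0,0,0],[0,0,0],0]
  ]
}}

```text
t: 13.9
tool_pos: [0.5645, 0.0427, 0.3017]
tool_rot: [1.114, 1.254, -1.125]
contact_force: [1.0, -3.4, -2.0]
opening: 0.025
```

```bash
python3 st.py
```

```text
t 13.9 pos [564.5  42.7 301.7] uv 1.9 55.6 yawz -83.17 tilt(x,y) [ 0.0026 -0.0108] F [ 0.99 -3.38 -1.98] Fu,Fv 0.57 -3.47 op 0.025
```

>>> {"name": "carry_out", "arguments": {
  "increments": [
    [[0,0,0],[0.01,-0.1,0],0],
    [[0,0,0],[0.03,-0.2,0],0],
    [[0.05,0.02,0],[0.05,-0.4,0],0],
    [[0.05,0,0],[0.05,-0.4,0],0],
    [[0,0,0],[0.05,-0.4,0],0],
    [[0,0,0],[0.05,-0.2,0],0],
    [[0,0,0],[0,0,0],0]
  ]
}}

```text
t: 14.6
tool_pos: [0.5689, 0.0073, 0.3003]
tool_rot: [1.127, 1.271, -1.12]
contact_force: [-0.3, 0.5, -2.6]
opening: 0.025
```

```bash
python3 st.py; python3 core.py c7
```

```text
t 14.6 pos [568.9   7.3 300.3] uv 1.9 20.0 yawz -83.27 tilt(x,y) [-0.0034  0.0088] F [-0.26  0.48 -2.63] Fu,Fv -0.2 0.5 op 0.025
scene p 0.66 n 683 u range [-60.1  68.8] v at mid-u 99.0 skew rad 0.0 dz 1.1 res 1.09
top p 0.49 n 217 u range [-60.6 -15.1] v at mid-u 98.7 skew rad -0.008 dz 0.3 res 1.37
```

View pics/c7.png

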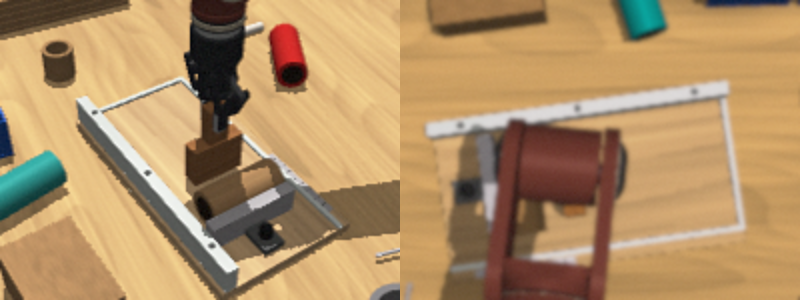

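>>> {"name": "carry_out", "arguments": {
  "increments": [
    [[-0.05,-0.03,0],[-0.5,-0.06,0],0],
    [[0,0,0],[-0.85,-0.1,0],0],
    [[0,0,0],[-0.85,-0.1,0],0],
    [[0,0,0],[-0.85,-0.1,0],0],
    [[0,0,0],[-0.85,-0.1,0],0],
    [[0,0,0],[-0.85,-0.1,0],0],
    [[0,0,0],[-0.85,-0.1,0],0],
    [[0,0,0],[-0.3,-0.04,0],0]
  ]
}}

```text
t: 15.6
tool_pos: [0.4426, -0.0041, 0.2994]
tool_rot: [1.119, 1.268, -1.118]
contact_force: [0.6, 0.1, -2.6]
opening: 0.0252
```

```bash
python3 st.py
```

```text
t 15.6 pos [442.6  -4.1 299.4] uv -124.8 24.0 yawz -82.96 tilt(x,y) [-0.0019  0.0026] F [ 0.61  0.15 -2.57] Fu,Fv 0.63 0.07 op 0.0252
```

>>> {"name": "carry_out", "arguments": {
  "increments": [
    [[0,0,0],[-0.06,0.5,0],0],
    [[0,0,0],[-0.1,0.8,0],0],
    [[0,0,0],[-0.1,0.8,0],0],
    [[0,0,0],[-0.1,0.8,0],0],
    [[0,0,0],[-0.06,0.5,0],0],
    [[0,0,0],[-0.02,0.2,0],0],
    [[0,0,0],[0,0,0],0]
  ]
}}

```text
t: 16.3
tool_pos: [0.4336, 0.0736, 0.3004]
tool_rot: [1.122, 1.265, -1.114]
contact_force: [0.9, 0.6, -3.1]
opening: 0.0249
```

```bash
python3 st.py
```

```text
t 16.3 pos [433.6  73.6 300.4] uv -124.2 102.3 yawz -82.93 tilt(x,y) [0.0026 0.0037] F [ 0.91  0.61 -3.14] Fu,Fv 0.97 0.49 op 0.0249
```

>>> {"name": "carry_out", "arguments": {
  "increments": [
    [[-0.03,0.02,0],[0.15,-0.08,0],0],
    [[0,0,0],[0.15,-0.05,0],0],
    [[0,0,0],[0.15,0.02,0],0],
    [[0,0,0],[0.1,0.01,0],0],
    [[0,0,0],[0,0,0],0]
  ]
}}

```text
t: 16.8
tool_pos: [0.4464, 0.0701, 0.3005]
tool_rot: [1.12, 1.263, -1.119]
contact_force: [0.5, 0.9, -1.7]
opening: 0.0249
```

```bash
python3 st.py; python3 core.py c8
```

```text
t 16.8 pos [446.4  70.1 300.5] uv -112.0 97.2 yawz -83.07 tilt(x,y) [ 0.001  -0.0004] F [ 0.53  0.87 -1.74] Fu,Fv 0.63 0.8 op 0.0249
scene p 0.63 n 707 u range [-61.7  68.7] v at mid-u 99.0 skew rad 0.006 dz 1.1 res 1.11
top p 0.63 n 935 u range [-59.8  67.3] v at mid-u 98.6 skew rad -0.002 dz 0.4 res 1.14
```

View pics/c8.png

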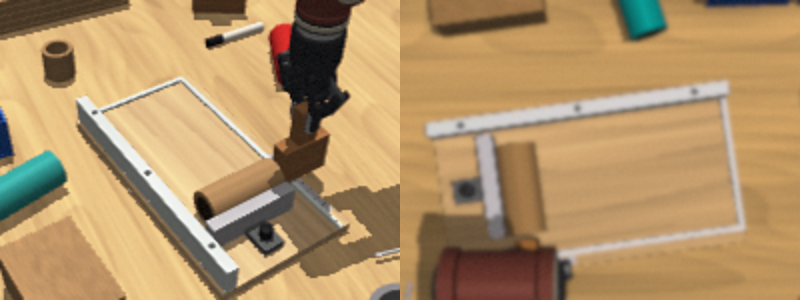

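>>> {"name": "carry_out", "arguments": {
  "increments": [
    [[0,0,0],[0.1,0.03,0],0],
    [[0,0,0],[0.1,0.03,0],0],
    [[0,0,0],[0.1,0.03,0],0],
    [[0,0,0],[0.1,0.02,0],0],
    [[0,0,0],[0.05,0.01,0],0]
  ]
}}

```text
t: 17.5
tool_pos: [0.4551, 0.0729, 0.3003]
tool_rot: [1.118, 1.265, -1.121]
contact_force: [-3.6, -0.7, 0.1]
opening: 0.0251
```

```bash
python3 st.py
```

```text
t 17.5 pos [455.1  72.9 300.3] uv -103.0 99.0 yawz -83.03 tilt(x,y) [-0.0016 -0.0008] F [-3.56 -0.74  0.08] Fu,Fv -3.63 -0.3 op 0.0251
```

>>> {"name": "carry_out", "arguments": {
  "increments": [
    [[0,0,0],[0.1,0.015,0],0],
    [[0,0,0],[0.1,0.015,0],0],
    [[0,0,0],[0.1,0.015,0],0],
    [[0,0,0],[0.1,0.015,0],0],
    [[0,0,0],[0.1,0.015,0],0],
    [[0,0,0],[0.1,0.015,0],0]
  ]
}}

```text
t: 18.1
tool_pos: [0.4672, 0.0749, 0.2997]
tool_rot: [1.115, 1.269, -1.124]
contact_force: [-2.7, -1.3, -1.4]
opening: 0.0253
```

```bash
python3 st.py;  python3 core.py c9
```

```text
t 18.1 pos [467.2  74.9 299.7] uv -90.7 99.5 yawz -83.01 tilt(x,y) [-0.0069 -0.0015] F [-2.74 -1.27 -1.44] Fu,Fv -2.88 -0.93 op 0.0253
scene p 0.74 n 693 u range [-50.1  80.2] v at mid-u 99.2 skew rad 0.003 dz 1.1 res 1.09
top p 0.64 n 866 u range [-46.5  78.1] v at mid-u 98.7 skew rad 0.001 dz 0.3 res 1.16
```

>>> {"name": "carry_out", "arguments": {
  "increments": [
    [[0,0.05,0],[0.1,0.015,0],0],
    [[0,0,0],[0.1,0.015,0],0],
    [[0,0,0],[0.1,0.015,0],0],
    [[0,0,0],[0.1,0.015,0],0]
  ]
}}

```text
t: 18.7
tool_pos: [0.4754, 0.0761, 0.2997]
tool_rot: [1.112, 1.273, -1.129]
contact_force: [-3.3, -1.1, -0.4]
opening: 0.0248
```

```bash
python3 st.py
```

```text
t 18.7 pos [475.4  76.1 299.7] uv -82.5 99.6 yawz -83.02 tilt(x,y) [-0.0131 -0.0018] F [-3.27 -1.1  -0.39] Fu,Fv -3.38 -0.69 op 0.0248
```

>>> {"name": "carry_out", "arguments": {
  "increments": [
    [[0,-0.05,0],[0,0.005,0],0],
    [[0,-0.05,0],[0.02,0.005,0],0],
    [[0,0,0],[0.05,0.01,0],0]
  ]
}}

```text
t: 19.0
tool_pos: [0.477, 0.0765, 0.2992]
tool_rot: [1.117, 1.265, -1.122]
contact_force: [-3.5, -1.0, -0.5]
opening: 0.025
```

```bash
python3 st.py
```

```text
t 19.0 pos [477.   76.5 299.2] uv -80.8 99.9 yawz -83.01 tilt(x,y) [-0.0026 -0.0016] F [-3.52 -0.98 -0.47] Fu,Fv -3.61 -0.54 op 0.025
```

Now 1 mm steps toward the fence.

>>> {"name": "carry_out", "arguments": {
  "increments": [
    [[0,-0.01,0],[0.05,0.005,0],0],
    [[0,-0.01,0],[0.05,0.005,0],0]
  ]
}}

```text
t: 19.2
tool_pos: [0.4791, 0.0768, 0.2991]
tool_rot: [1.118, 1.264, -1.12]
contact_force: [-2.2, -0.6, -2.4]
opening: 0.0249
```

```bash
python3 st.py; python3 core.py c10
```

```text
t 19.2 pos [479.1  76.8 299.1] uv -78.7 100.0 yawz -83.01 tilt(x,y) [-0.0002 -0.0014] F [-2.18 -0.61 -2.38] Fu,Fv -2.24 -0.34 op 0.0249
scene p 0.65 n 614 u range [-33.9  93.4] v at mid-u 98.8 skew rad -0.001 dz 1.2 res 0.98
top p 0.83 n 856 u range [-31.9  90.7] v at mid-u 98.5 skew rad -0.001 dz 0.4 res 1.2
```

View pics/c10.png

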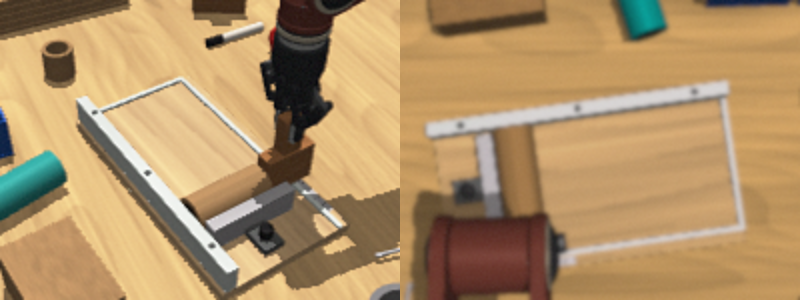

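>>> {"name": "carry_out", "arguments": {
  "increments": [
    [[0,-0.01,0],[0.05,0.005,0],0],
    [[0,-0.01,0],[0.05,0.005,0],0]
  ]
}}

```text
t: 19.6
tool_pos: [0.4811, 0.077, 0.299]
tool_rot: [1.119, 1.262, -1.118]
contact_force: [-2.0, -0.7, -2.6]
opening: 0.0251
```

```bash
python3 st.py
```

```text
t 19.6 pos [481.1  77.  299. ] uv -76.7 99.9 yawz -83.01 tilt(x,y) [ 0.0018 -0.0013] F [-2.04 -0.66 -2.61] Fu,Fv -2.11 -0.41 op 0.0251
```

>>> {"name": "carry_out", "arguments": {
  "increments": [
    [[0,0,0],[0.05,0.005,0],0],
    [[0,0,0],[0.05,0.005,0],0]
  ]
}}

```text
t: 19.8
tool_pos: [0.4827, 0.0772, 0.2993]
tool_rot: [1.116, 1.265, -1.121]
contact_force: [-8.0, -1.2, 2.3]
opening: 0.0249
```

```bash
python3 st.py
```

```text
t 19.8 pos [482.7  77.2 299.3] uv -75.1 99.9 yawz -83.0 tilt(x,y) [-0.0022 -0.0018] F [-7.97 -1.16  2.33] Fu,Fv -8.05 -0.18 op 0.0249
```

>>> {"name": "carry_out", "arguments": {
  "increments": [
    [[0,0,0],[0.025,0,0],0],
    [[0,0,0],[0,0,0],0]
  ]
}}

```text
t: 20.0
tool_pos: [0.4831, 0.0772, 0.2993]
tool_rot: [1.115, 1.267, -1.123]
contact_force: [-2.7, -0.8, -2.3]
opening: 0.0252
```

```bash
python3 st.py; python3 core.py c11; python3 st.py
```

```text
t 20.0 pos [483.1  77.2 299.3] uv -74.7 99.9 yawz -83.0 tilt(x,y) [-0.0045 -0.002 ] F [-2.65 -0.77 -2.26] Fu,Fv -2.73 -0.45 op 0.0252
scene p 0.86 n 669 u range [-35.   96.6] v at mid-u 98.9 skew rad 0.002 dz 1.3 res 1.04
top p 0.77 n 826 u range [-25.7  93.6] v at mid-u 98.5 skew rad 0.006 dz 0.4 res 1.11
t 20.2 pos [483.   77.2 299.3] uv -74.7 99.9 yawz -83.0 tilt(x,y) [-0.0042 -0.0019] F [-2.91 -0.59 -1.54] Fu,Fv -2.96 -0.23 op 0.0249
```

View pics/c11.png

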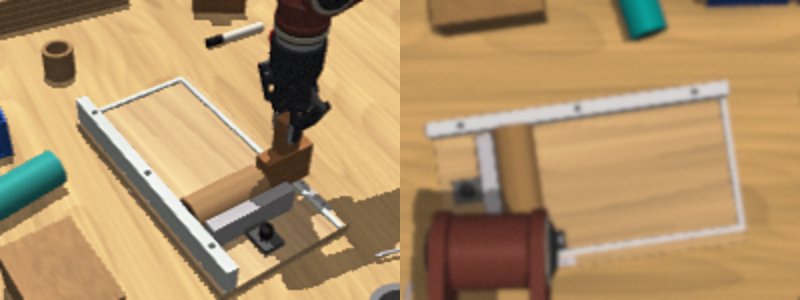

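>>> {"name": "carry_out", "arguments": {
  "increments": [
    [[0,-0.02,0],[0.05,0.01,0],0]
  ]
}}

```text
t: 20.3
tool_pos: [0.4836, 0.0774, 0.2993]
tool_rot: [1.115, 1.267, -1.124]
contact_force: [-9.2, -1.8, 3.5]
opening: 0.0252
```

>>> {"name": "carry_out", "arguments": {
  "increments": [
    [[0,-0.02,0],[0.04,0.01,0],0]
  ]
}}

```text
t: 20.4
tool_pos: [0.4839, 0.0775, 0.2994]
tool_rot: [1.113, 1.268, -1.125]
contact_force: [-9.0, -1.4, 3.1]
opening: 0.0249
```

```bash
python3 st.py
```

```text
t 20.4 pos [483.9  77.5 299.4] uv -73.9 100.1 yawz -82.99 tilt(x,y) [-0.0071 -0.003 ] F [-8.99 -1.36  3.13] Fu,Fv -9.09 -0.25 op 0.0249
```

>>> {"name": "carry_out", "arguments": {
  "increments": [
    [[0,-0.02,0],[0.05,0.005,0],0],
    [[0,-0.02,0],[0.05,0.005,0],0]
  ]
}}

```text
t: 20.6
tool_pos: [0.4847, 0.0777, 0.2995]
tool_rot: [1.111, 1.271, -1.128]
contact_force: [-8.7, -0.4, 2.6]
opening: 0.0254
```

```bash
python3 st.py; python3 core.py c12; python3 - <<'E'
import cv2
from h import *
im,d,W=cloud("scene"); cv2.imwrite("pics/s12.png",cv2.resize(im[150:260,200:350],None,fx=5,fy=5,interpolation=cv2.INTER_CUBIC))
E
```

```text
t 20.6 pos [484.7  77.7 299.5] uv -73.0 100.1 yawz -82.98 tilt(x,y) [-0.011  -0.0038] F [-8.73 -0.41  2.58] Fu,Fv -8.71 0.66 op 0.0254
scene p 0.82 n 654 u range [-31.3  96.5] v at mid-u 98.9 skew rad -0.004 dz 1.3 res 1.03
top p 0.83 n 883 u range [-23.6  96. ] v at mid-u 98.5 skew rad 0.0 dz 0.4 res 1.12
```

View pics/s12.png

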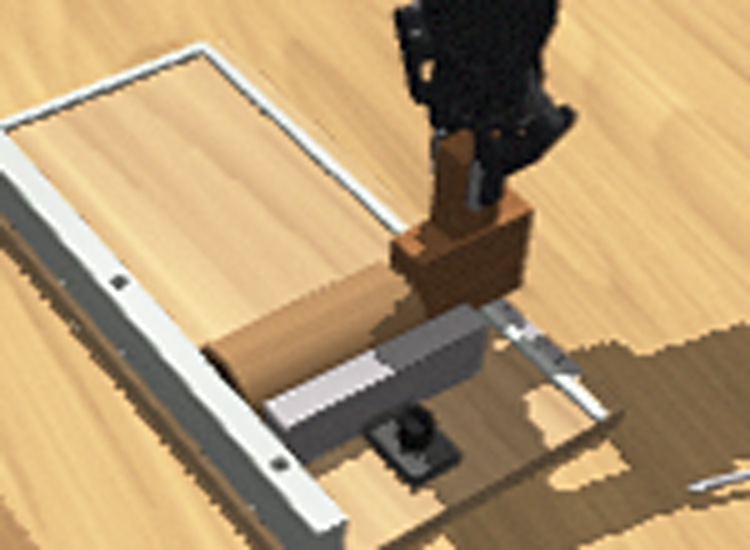

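>>> {"name": "carry_out", "arguments": {
  "increments": [
    [[0,0,0],[-0.1,-0.01,0],0],
    [[0,0,0],[-0.2,-0.02,0],0],
    [[0,0,0],[-0.4,-0.05,0],0],
    [[0,0,0],[-0.6,-0.07,0],0],
    [[0,0,0],[-0.6,-0.07,0],0],
    [[0,0,0],[-0.4,-0.05,0],0],
    [[0,0,0],[0,0,0],0]
  ]
}}

```text
t: 21.55
tool_pos: [0.4375, 0.072, 0.301]
tool_rot: [1.117, 1.261, -1.119]
contact_force: [1.4, 0.7, -2.6]
opening: 0.0249
```

```bash
python3 st.py; python3 core.py c13; python3 - <<'E'
from h import *
im,d,W=cloud("scene"); im2,d2,W2=cloud("top")
cv2.imwrite("pics/s13.png",np.hstack([cv2.resize(im[150:260,200:350],(375,275),interpolation=cv2.INTER_CUBIC),cv2.resize(im2[130:240,170:320],(375,275),interpolation=cv2.INTER_CUBIC)]))
for n,w in(("scene",W),("top",W2)):
  u=(w[...,:2]-JC)@JX*1000; v=(w[...,:2]-JC)@JY*1000; z=w[...,2]*1000
  s=(z>60)&(z<68)&(u<80)&(u>-80)&(v>115)&(v<165)
  e=[(np.percentile(v[s&(abs(u-a)<8)],3).round(1),np.percentile(v[s&(abs(u-a)<8)],97).round(1)) for a in range(-45,70,20)]; print(n,"stop",e)
E
```

```text
t 21.55 pos [437.5  72.  301. ] uv -120.6 100.2 yawz -82.99 tilt(x,y) [ 0.0018 -0.0029] F [ 1.43  0.74 -2.55] Fu,Fv 1.51 0.56 op 0.0249
scene p 0.58 n 644 u range [-33.4  96.2] v at mid-u 99.1 skew rad 0.0 dz 1.2 res 0.96
top p 0.62 n 937 u range [-32.3  96.2] v at mid-u 98.5 skew rad 0.002 dz 0.3 res 1.08
scene stop [(np.float64(130.6), np.float64(151.5)), (np.float64(122.1), np.float64(152.2)), (np.float64(121.0), np.float64(151.9)), (np.float64(122.5), np.float64(150.8)), (np.float64(122.3), np.float64(151.2)), (np.float64(120.8), np.float64(151.7))]
top stop [(np.float64(128.8), np.float64(149.0)), (np.float64(121.0), np.float64(149.7)), (np.float64(120.6), np.float64(149.6)), (np.float64(121.1), np.float64(149.7)), (np.float64(124.9), np.float64(149.6)), (np.float64(121.7), np.float64(149.1))]
```

View pics/s13.png

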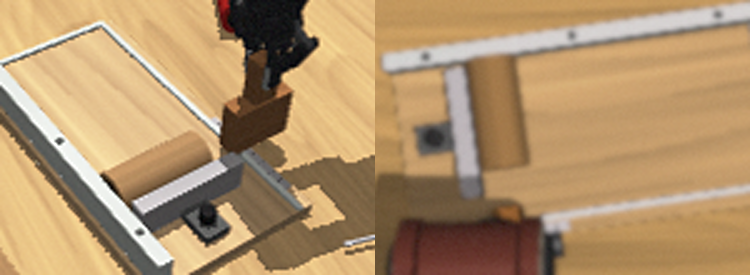

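>>> {"name": "carry_out", "arguments": {
  "increments": [
    [[-0.03,0.02,0],[-0.4,-0.2,0.2],0],
    [[0,0,0],[-0.6,-0.5,0],0],
    [[0,0,0],[-0.6,-0.6,0],0],
    [[0,0,0],[-0.6,-0.6,0],0],
    [[0,0,0],[-0.4,-0.3,0],0],
    [[0,0,0],[0,0,0],0]
  ]
}}

```text
t: 22.45
tool_pos: [0.3842, 0.0261, 0.3064]
tool_rot: [1.111, 1.262, -1.123]
contact_force: [-0.1, 0.3, -3.6]
opening: 0.025
```

```bash
python3 st.py
```

```text
t 22.45 pos [384.2  26.1 306.4] uv -179.1 61.2 yawz -82.91 tilt(x,y) [-0.0023 -0.0075] F [-0.08  0.29 -3.59] Fu,Fv -0.04 0.29 op 0.025
```

>>> {"name": "carry_out", "arguments": {
  "increments": [
    [[0.05,-0.02,0],[-0.1,0,-0.4],0],
    [[0,0,0],[0,0,-0.5],0],
    [[0,0,0],[0,0,-0.4],0],
    [[0,0,0],[0,0,-0.1],0],
    [[0,0,0],[0,0,0],0]
  ]
}}

```text
t: 22.95
tool_pos: [0.3822, 0.0268, 0.2755]
tool_rot: [1.115, 1.265, -1.119]
contact_force: [-0.4, -0.3, -2.4]
opening: 0.0252
```

```bash
python3 st.py; python3 - <<'E'
from h import *
im,d,W=cloud("scene"); cv2.imwrite("pics/s14.png",cv2.resize(im[120:300,220:420],None,fx=3,fy=3,interpolation=cv2.INTER_CUBIC))
E
```

```text
t 22.95 pos [382.2  26.8 275.5] uv -181.0 62.1 yawz -82.86 tilt(x,y) [-0.0011 -0.0016] F [-0.35 -0.33 -2.43] Fu,Fv -0.39 -0.28 op 0.0252
```

View pics/s14.png

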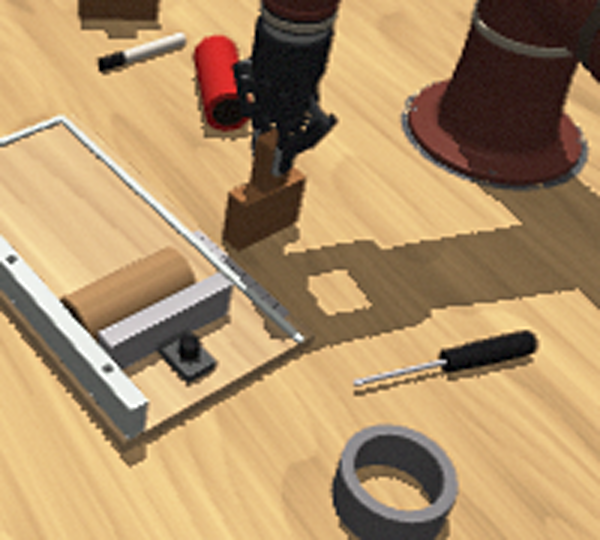

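Clear bench and an upright paddle about 4 mm up. Lowering the rest.

>>> {"name": "carry_out", "arguments": {
  "increments": [
    [[0,0,0],[0,0,-0.1],0],
    [[0,0,0],[0,0,-0.08],0],
    [[0,0,0],[0,0,-0.03],0],
    [[0,0,0],[0,0,0],0]
  ]
}}

```text
t: 23.4
tool_pos: [0.3827, 0.0269, 0.2718]
tool_rot: [1.115, 1.264, -1.117]
contact_force: [0.0, 0.0, -1.7]
opening: 0.025
```

```bash
python3 st.py
```

```text
t 23.4 pos [382.7  26.9 271.8] uv -180.5 62.1 yawz -82.84 tilt(x,y) [ 0.0001 -0.0017] F [ 0.02  0.03 -1.75] Fu,Fv 0.02 0.03 op 0.025
```

>>> {"name": "carry_out", "arguments": {
  "increments": [
    [[0,0,0],[0,0,-0.05],0],
    [[0,0,0],[0,0,0],0]
  ]
}}

```text
t: 23.6
tool_pos: [0.3831, 0.0268, 0.2716]
tool_rot: [1.116, 1.263, -1.117]
contact_force: [-0.4, -0.0, -1.6]
opening: 0.0249
```

```bash
python3 st.py
```

```text
t 23.6 pos [383.1  26.8 271.6] uv -180.1 62.1 yawz -82.84 tilt(x,y) [ 0.0014 -0.0018] F [-0.42 -0.01 -1.63] Fu,Fv -0.42 0.04 op 0.0249
```

>>> {"name": "carry_out", "arguments": {
  "increments": [
    [[0,0,0],[0,0,-0.03],0],
    [[0,0,0],[0,0,0],0.35],
    [[0,0,0],[0,0,0],0.5],
    [[0,0,0],[0,0,0],0.8],
    [[0,0,0],[0,0,0],1],
    [[0,0,0],[0,0,0],1],
    [[0,0,0],[0,0,0],1]
  ]
}}

```text
t: 24.3
tool_pos: [0.384, 0.0267, 0.2729]
tool_rot: [1.117, 1.26, -1.114]
contact_force: [0.1, -0.4, 0.1]
opening: 0.0854
```

```bash
python3 st.py; python3 - <<'E'
from h import *
im,d,W=cloud("scene"); cv2.imwrite("pics/s15.png",cv2.resize(im[120:300,220:420],None,fx=3,fy=3,interpolation=cv2.INTER_CUBIC))
E
```

```text
t 24.3 pos [384.   26.7 272.9] uv -179.2 61.8 yawz -82.85 tilt(x,y) [ 0.0056 -0.0023] F [ 0.09 -0.4   0.12] Fu,Fv 0.04 -0.41 op 0.0854
```

View pics/s15.png

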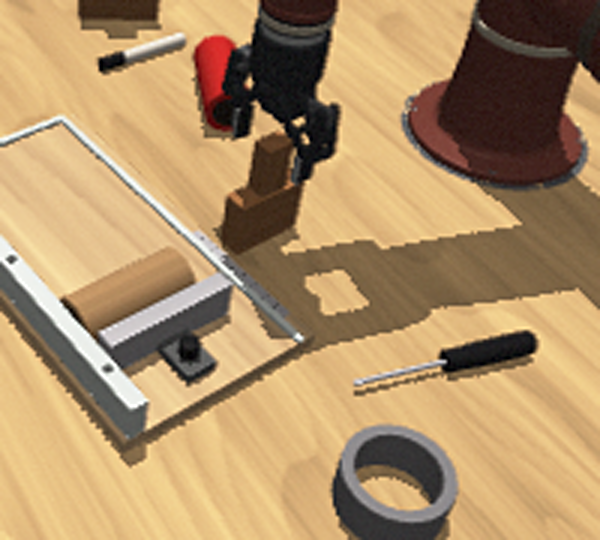

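Released; the paddle stands free. Now straight up.

>>> {"name": "carry_out", "arguments": {
  "increments": [
    [[-0.02,0.05,0],[0,0,0.3],1],
    [[0,0,0],[0,0,0.6],1],
    [[0,0,0],[0,0,0.8],1],
    [[0,0,0],[0,0,0.8],1],
    [[0,0,0],[0,0,0.8],1],
    [[0,0,0],[0,0,0.8],1],
    [[0,0,0],[0,0,0.4],1],
    [[0,0,0],[0,0,0],1]
  ]
}}

```text
t: 25.15
tool_pos: [0.3835, 0.0268, 0.3723]
tool_rot: [1.115, 1.259, -1.117]
contact_force: [0.7, 0.5, -0.5]
opening: 0.0856
```

```bash
python3 st.py; python3 core.py c16; python3 - <<'E'
from h import *
im,d,W=cloud("scene"); im2,d2,W2=cloud("top"); cv2.imwrite("pics/s16.png",np.hstack([cv2.resize(im[120:300,220:420],(400,360)),cv2.resize(im2[130:310,140:340],(400,360))]))
for n,w in(("scene",W),("top",W2)):
  m=(w[...,0]>.32)&(w[...,0]<.44)&(abs(w[...,1]-.027)<.06)
  z=w[...,2]
  for a,b in((.128,.142),(.062,.076)):
    p=w[m&(z>a)&(z<b)]
    if len(p)>10: r=cv2.minAreaRect((p[:,:2]*1000).astype(np.float32)); print(n,len(p),np.round(r[0],1),np.round(r[1],1),round(r[2],1),np.median(p[:,2]).round(4))
  u=(w[...,:2]-JC)@JX*1000; v=(w[...,:2]-JC)@JY*1000; z=z*1000
  s=(z>60)&(z<68)&(u<70)&(u>-60)&(v>138)&(v<165); print("stop back",np.percentile(v[s],97).round(1))
E
```

```text
t 25.15 pos [383.5  26.8 372.3] uv -179.7 61.9 yawz -82.84 tilt(x,y) [ 0.0041 -0.0051] F [ 0.69  0.45 -0.47] Fu,Fv 0.74 0.37 op 0.0856
scene p 0.73 n 628 u range [-32.8  95.9] v at mid-u 98.8 skew rad 0.001 dz 1.2 res 0.91
top p 0.73 n 906 u range [-32.2  93.5] v at mid-u 98.6 skew rad 0.004 dz 0.3 res 1.08
scene 78 [381.1  29. ] [37.8 25.3] 6.9 0.1354
scene 139 [380.7  28.9] [92.5 31.1] 6.7 0.0705
stop back 151.7
top 111 [404.   29.6] [46.2 30.1] 7.2 0.0705
stop back 150.1
```

View pics/s16.png

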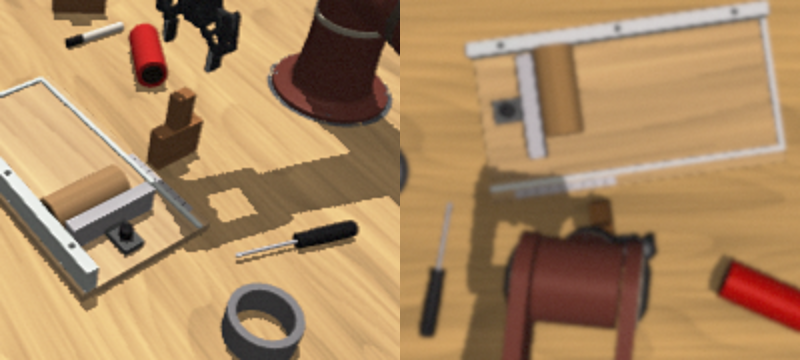

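```bash
python3 -c "
from station import *
print(finish_job())"
```

```text
the job is handed in; nothing more can be done
None
```

The core is in the corner against the stop and the fence, and the paddle is standing on the bench off the jig. I handed the job in at about 25 s of the 72 s allowed; the system gives no verdict, so these results come from my own checks.

- **What I did:** I picked up the smaller paddle and rolled the core about 185 mm to the stop, pressing it there with about 4 N. I then slid it about 27 mm endways to the fence, pressing with about 9 N. After that I stood the paddle on clear bench on the near side of the jig, let go and lifted the gripper away.
- **Core:** in the last pictures its middle is 98.6–98.8 mm along the jig. By my measurement it touches the stop at about 99 mm. Its far end reads 93.5–96.2 mm across, with the fence face at about 96 mm. It is square to within about 0.004 rad and lies on the board.
- **Stop and paddle:** the stop reads within about 0.7 mm of where it started, which is within the measuring noise. The paddle's blade and grip tops are at 70 and 135 mm, so it stands upright.
- **Bystanders:** I kept clear of the other things and saw nothing disturbed, but I did not measure them again.

**Checks that disagreed:** the top camera's last picture put the core's far end at 93.5 mm, and the scene camera put it at 95.9 mm. Earlier, with the paddle drawn back, both cameras read 96.2 mm. I judged it flush from those readings and because the push stayed at about 9 N without the core moving. The camera readings are good to only about 2 mm and the force readings to about 1 N.

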